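# Free the fired lid of a shallow dish and set it back

### The arm

A 6-joint arm with a two-finger parallel gripper is mounted at the origin on the work surface. World frame = base frame: x ahead of the robot, y to its left, z up, the work surface at z = 0. Lengths are in mm, angles in rad, forces in N, time in s.
With the tool pointing down it reaches from about 350 to 975 mm from the base axis. Payload 7.1 kg.
Tool frame: the origin (TCP) lies at the very end of the fingers, on their centre line; the grasp point (between the pads) lies 19 mm behind it (ctrl.tcp_to_grasp is the distance from the TCP to the grasp point, in mm); z points along the fingers, x is the direction in which the jaws open and shut, and the axes are right-handed (so a half turn about z gives the same grasp; the last joint's range is limited). The gripper opens to 88 mm and grips with 3 to 60 N. Pads are 20 mm wide; open, the fingers measure 115 mm over their backs; the gripper's body (75 mm by 178 mm) begins 61 mm behind the grasp point.
Start: joints at [1.253, 0.423, 1.63, -0, 1.089, -0.019], TCP at [183.952, 597.299, 222.675] pointing down, gripper open.
Joint ranges: [-3, 3], [-0.9, 2.11], [0.09, 2.58], [-1.31, 4.45], [0.11, 2.69], [-2.54, 2.54]. Speed limits (rad/s): [2.39, 2.39, 3.01, 3.14, 3.14, 3.14].

### API

Orientations are given as a rotation vector (axis times angle).
In Python, from workcell import get_obs, viewer, ctrl, masks_of gives the robot as it stands. The module is installed in compiled form; this text tells all that it offers.
- The arm moves only by the shell command python3 -m inch 'ROWS'. ROWS is JSON, a list of rows, each an object of numbers: "tx", "ty", "tz": the shift along the tool's x, y, z in cm; "ax", "ay", "az": the turn, a rotation vector about the tool's x, y, z in degrees; "jaw": the opening, from 0 (shut) to 1 (fully open). In form: [{"tx": .., "ty": .., "tz": .., "ax": .., "ay": .., "az": .., "jaw": ..}, ...]. A call has 1 to 12 rows; each row shifts and turns the commanded pose from where the row before left it, along the tool's axes as they then stand; what a row does not reach is not made up. A row lasts 1/8 s, in which the tool goes at most 62.5 mm and 10.7 degrees, less where a joint would pass 70% of its speed; a pose out of reach is approached as far as the arm can. A call is refused whole if a number of a shift passes 6.25 or a number of a turn 10.7, either way. A call with a gripper value outside its range is refused whole. The fingers move at their own pace and stop on an object; the grip force is fixed at half the most. Time passes only in rows, so rows that do not move let the fingers close. It gives the time, the measured TCP pose, the force and the opening at its end, in the units of the state.
- get_obs(): the state, without advancing time (a new reading comes with each control period).
- viewer.get_image(name): name is "scene" or "top" or "wrist"; returns (picture, depth): 400x640x3 uint8, red, green, blue; 400x640 float32, mm along the optical axis (not along the pixel's ray), 0 where there is no reading.
- viewer.get_calibration(name): a dict with "fx", "fy", "cx", "cy" (pixels), "distortion" ([k1, k2, p1, p2, k3] as OpenCV has them; the pictures are not rectified), "rvec" (rotation vector, rad) and "tvec" (3), from world to camera coordinates, as OpenCV has them. Camera axes: x right, y down, z forward; pixel columns grow to the right and rows downward; lengths in mm; the calibration is good to about 2 mm. A picture is of the moment at which its call begins: read the wrist's pose just before it. get_calibration takes no time and is no camera call; for the wrist camera it gives the pose at the moment of the call.
- ctrl.close_job(): hands the job in, once; it reports no verdict.
Trained networks look in the newest picture that a camera, given by its name, has taken for a name from the list of things; names that differ only in an ending like _2 or _b are one class to them, and where a whole thing is asked for, a point or a joint stands for the part that bears it (a point fixed in the world has none). Each returns a list of dicts, best first, with "score" (0 to 1); they miss things now and then, are a little off and sometimes report something else, mostly with a low value. They report only what shows in the picture. A call takes as long as a camera call. They do not tell look-alikes from the thing itself.
- masks_of(camera, thing): "pixels" (400x640 bool, what is visible of it) and "location" ([column, row] in pixels, amid what is visible of it).
The state is a dict: "t": time; "qpos": joint angles; "qvel": joint speeds; "joint_torque": joint torques, N m; "ee_pos": TCP position; "orientation": TCP orientation; "ft_force": force on the tool from outside, world axes, zero at the start; "moment": the same for the moment, N m; "width": finger opening in mm.
Only numpy, scipy, OpenCV 4.12 (cv2) and the standard library are available. Lean on these libraries where they do the work, as an engineer would, in place of code of your own. Each camera call takes 0.05 s, during which the arm holds its last target. There are 200 camera calls.

### The job

The low stoneware dish on the wide saucer foot was fired with its cap lid on: make sure the lid has not stuck. Take the lid by the upright lug near its edge, tip that edge up first while the opposite edge still rests on the dish, then raise the whole lid just clear, by about two centimetres, and lower it gently back, centred and sitting level on the dish, and let go. Leave the dish standing where it is and do not disturb the jar and the vase beside it.

Things in the scene. Friction and masses are not known exactly. Their poses are not given: they have to be found in the camera images.
- lid: Loose round clay cap lid, 112 mm across: flat top 5 mm thick, skirt 9 mm deep below it (inside 104 mm), 170 g. Origin: centre of skirt's lower edge, 17 mm above the dish's when seated, 8 mm play each side; z up, top face at z = 14 mm. Upright lug to pinch across y: 26 (x) by 14 (y) mm, z = 14 to 42 mm, centred at x = +38 mm, y = 0; its direction varies.
- dish: Low clay dish under the lid, loose, 450 g: saucer-like foot 136 mm across, 6 mm thick, seen as a ring 12 mm wide around the lid; on it a round wall, 88 mm outside, 78 mm inside diameter, whose rim, 26 mm above the table, carries the lid. Origin: centre of its underside, on the table; z up.
- jar: Bystander, not to be disturbed: a small rounded clay jar 80 mm across and 78 mm tall, with a lid that has a small knob in its middle. Origin at the centre of its underside.
- vase: Bystander, not to be disturbed: a small globe-shaped clay vase 92 mm across and 80 mm tall with a narrow dark mouth on top. Origin at the centre of its underside.
Not all that is in view belongs to the job. Leave any black, green or pink look-alike of the lid alone.

How it is judged:
By the outcome, as a careful person would: the job done as asked, in the order asked, and still so for the second after the job is handed in, with the robot touching nothing.
It also fails if it takes over 38 s, if anything falls off the work surface, if the arm or the gripper's body presses on something with over 40 N, if the wrist force passes 120 N, or if a joint passes its speed limit or range.

## Working session

There is one attempt and no reset: what is moved stays moved. The work goes in short steps, Python scripts to look and compute and a shell command to move; the robot and the scene stay as the last step left them, time stands still between calls to the robot, and variables do not carry over. Pictures are saved under pics/ and viewed, about 8 in all and at most 12, crops included, and the job is handed in when it is done.

```bash
mkdir -p pics; cat > h.py <<'E'
import numpy as np, cv2
from workcell import get_obs, viewer, ctrl, masks_of
def cal(n):
    c=viewer.get_calibration(n)
    K=np.array([[c['fx'],0,c['cx']],[0,c['fy'],c['cy']],[0,0,1]],float)
    return K,np.array(c['distortion'],float),cv2.Rodrigues(np.array(c['rvec'],float))[0],np.array(c['tvec'],float).ravel()
def pts(n,mask,depth,C=None):
    K,d,R,t=C or cal(n)
    v,u=np.nonzero(mask&(depth>0))
    p=cv2.undistortPoints(np.stack([u,v],1).astype(float)[:,None],K,d)[:,0]
    z=depth[v,u]
    return (np.c_[p*z[:,None],z]-t)@R, np.c_[u,v]
def save(f,im): cv2.imwrite('pics/'+f,im[:,:,::-1])
E
python3 - <<'E'
from h import *
for n in ['scene','top']:
    im,d=viewer.get_image(n); save(n+'1.png',im)
    for th in ['lid','dish','jar','vase']:
        for m in masks_of(n,th):
            P,_=pts(n,m['pixels'],d)
            print(n,th,round(m['score'],2),np.round(m['location']),m['pixels'].sum(),np.median(P,0).round() if len(P) else '',np.percentile(P[:,2],98).round() if len(P) else '')
E
```

```text
scene lid 0.88 [433. 204.] 1216 [366. 336.  15.] 42.0
scene lid 0.82 [374. 232.] 1527 [536. 253.  31.] 59.0
scene lid 0.77 [316. 274.] 1600 [705. 190.  14.] 42.0
scene lid 0.74 [436. 260.] 1564 [511. 419.  14.] 41.0
scene dish 0.79 [369. 249.] 457 [572. 270.   6.] 10.0
scene jar 0.78 [243. 138.] 635 [ 491. -205.   57.] 78.0
scene jar 0.44 [366. 251.] 482 [574. 264.   6.] 10.0
scene vase 0.97 [290. 193.] 881 [583.  16.  65.] 83.0
top lid 0.8 [220. 273.] 1499 [356. 335.  15.] 42.0
top lid 0.73 [185. 213.] 1386 [503. 417.  15.] 43.0
top lid 0.65 [274. 140.] 1314 [697. 185.  15.] 42.0
top lid 0.6 [250. 202.] 1465 [528. 250.  32.] 59.0
top dish 0.85 [264. 213.] 474 [508. 226.   8.] 31.0
top jar 0.72 [437. 219.] 823 [ 475. -212.   59.] 80.0
top vase 0.73 [342. 187.] 971 [563.   6.  67.] 83.0
```

```bash
python3 - <<'E'
import cv2
a=cv2.imread('pics/top1.png')[100:310,140:480]; cv2.imwrite('pics/c1.png',cv2.resize(a,None,fx=2.3,fy=2.3,interpolation=cv2.INTER_CUBIC))
from h import *
im,d=viewer.get_image('top')
ms=masks_of('top','lid')
m=min(ms,key=lambda m:np.hypot(*(np.array(m['location'])-[250,202])))
mk=cv2.dilate(m['pixels'].astype('uint8'),np.ones((9,9)))>0
P,_=pts('top',mk,d)
T=P[(P[:,2]>27)&(P[:,2]<36)]; L=P[P[:,2]>52]
(c,r)=cv2.minEnclosingCircle(np.r_[T,L][:,:2].astype('f4')); print('circle',c,r,'mean',T.mean(0),'lug',L.mean(0),len(L),np.ptp(L,0), cv2.minAreaRect(L[:,:2].astype('f4')))
v=L.mean(0)[:2]-np.array(c); print(np.hypot(*v),np.degrees(np.arctan2(v[1],v[0])))
o=get_obs(); print({k:np.round(o[k],3) for k in o})
E
```

```text
circle (529.466064453125, 252.4320526123047) 56.2916145324707 mean [527.32753558 250.32153779  32.20315357] lug [556.3238193  277.60871572  59.22037017] 54 [25.23591906 20.76286444  9.91990758] ((557.2245483398438, 278.4259338378906), (25.34038543701172, 12.542140007019043), 44.33958053588867)
36.81308681078254 43.149571470637746
{'t': np.float64(0.6), 'qpos': array([ 1.253,  0.423,  1.63 ,  0.   ,  1.089, -0.019]), 'qvel': array([-0.002,  0.   , -0.001, -0.   , -0.   ,  0.001]), 'joint_torque': array([ 1.0000e-03, -5.4429e+01, -2.7393e+01,  6.4000e-02,  1.7000e-02,
        0.0000e+00]), 'ee_pos': array([183.921, 597.291, 222.679]), 'orientation': array([-2.527, -1.866,  0.   ]), 'ft_force': array([-0.352, -0.398, -0.147]), 'moment': array([-0.015, -0.013,  0.051]), 'width': np.float64(87.929)}
```

View pics/c1.png

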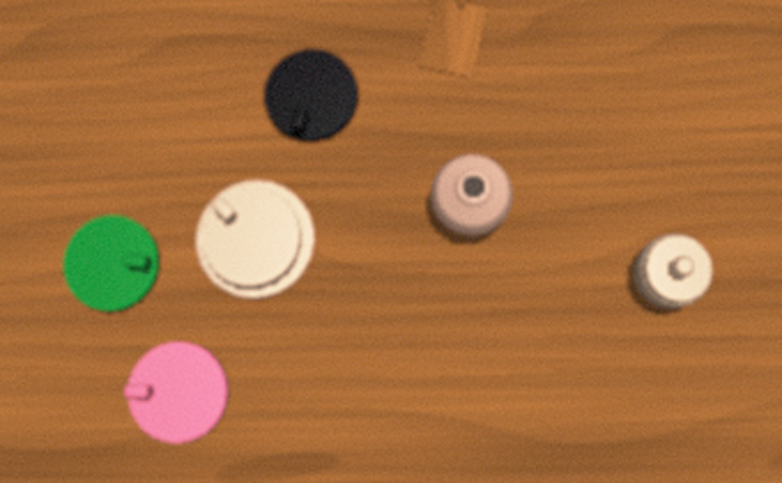

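```bash
python3 -m inch '[{"tx":-2.17,"ty":5},{"tx":-2.17,"ty":5},{"tx":-2.17,"ty":5},{"tx":-2.17,"ty":5},{"tx":-2.17,"ty":5},{"tx":-2.17,"ty":5},{"tx":-2.17,"ty":5},{"tx":-2.17,"ty":5},{"tx":-2.17,"ty":5}]'; python3 -m inch '[{"az":-10.2},{"az":-10.2},{"az":-10.2},{"az":-10.2},{"az":-10.2},{"az":-10.2},{},{}]'
cat > look.py <<'E'
from h import *
import sys
o=get_obs();C=cal('wrist');im,d=viewer.get_image('wrist'); save(sys.argv[1],im)
print('t',o['t'],o['ee_pos'].round(1),'F',o['ft_force'].round(2),'w',o['width'])
R=cv2.Rodrigues(np.array(o['orientation']))[0]; print(R.round(3).tolist())
P,uv=pts('wrist',np.ones(d.shape,bool),d,C)
near=np.hypot(*(P[:,:2]-[529,251]).T)<85
P=P[near];uv=uv[near]
print('cam',(-C[2].T@C[3]).round())
def fit(Q):
    h=cv2.convexHull(Q[:,:2].astype('f4'))[:,0]
    A=np.c_[2*h,np.ones(len(h))];s=np.linalg.lstsq(A,(h**2).sum(1),rcond=None)[0]
    return s[:2].round(1),np.sqrt(s[2]+s[:2]@s[:2]).round(1)
for nm,lo,hi in [('top',27,36),('foot',3.5,10)]:
    Q=P[(P[:,2]>lo)&(P[:,2]<hi)]
    if len(Q)>30: 
        n=np.linalg.lstsq(np.c_[Q[:,:2]-[529,251],np.ones(len(Q))],Q[:,2],rcond=None)[0]
        print(nm,len(Q),fit(Q),cv2.minEnclosingCircle(Q[:,:2].astype('f4')),'plane',n.round(4))
L=P[(P[:,2]>50)&(P[:,2]<64)]
if len(L)>10: print('lug',L.mean(0).round(1),np.percentile(L[:,2],95),cv2.minAreaRect(L[:,:2].astype('f4')))
E
python3 look.py w1.png
```

```text
t 0.6 [183.9 597.3 222.7] F [-0.35 -0.4  -0.15] w 87.92912836162763
[[0.294, 0.956, -0.0], [0.956, -0.294, -0.0], [-0.0, -0.0, -1.0]]
cam [114. 618. 385.]$[0]: bad value
$[0]: bad value
```

View pics/w1.png

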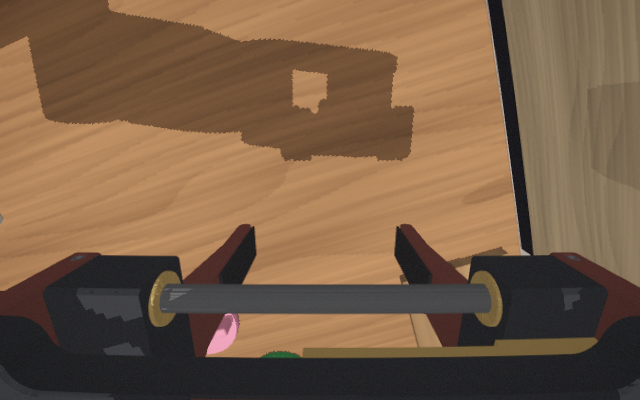

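The wrist picture shows only bare table, with the pink lid at (222,333) behind the fingers. The moves were refused, probably because each row needs every key.

```bash
python3 -m inch '[{"tx":-2.17,"ty":5,"tz":0,"ax":0,"ay":0,"az":0,"jaw":1},{"tx":-2.17,"ty":5,"tz":0,"ax":0,"ay":0,"az":0,"jaw":1},{"tx":-2.17,"ty":5,"tz":0,"ax":0,"ay":0,"az":0,"jaw":1},{"tx":-2.17,"ty":5,"tz":0,"ax":0,"ay":0,"az":0,"jaw":1},{"tx":-2.17,"ty":5,"tz":0,"ax":0,"ay":0,"az":0,"jaw":1},{"tx":-2.17,"ty":5,"tz":0,"ax":0,"ay":0,"az":0,"jaw":1},{"tx":-2.17,"ty":5,"tz":0,"ax":0,"ay":0,"az":0,"jaw":1},{"tx":-2.17,"ty":5,"tz":0,"ax":0,"ay":0,"az":0,"jaw":1},{"tx":-2.17,"ty":5,"tz":0,"ax":0,"ay":0,"az":0,"jaw":1}]'; python3 -m inch '[{"tx":0,"ty":0,"tz":0,"ax":0,"ay":0,"az":-10.2,"jaw":1},{"tx":0,"ty":0,"tz":0,"ax":0,"ay":0,"az":-10.2,"jaw":1},{"tx":0,"ty":0,"tz":0,"ax":0,"ay":0,"az":-10.2,"jaw":1},{"tx":0,"ty":0,"tz":0,"ax":0,"ay":0,"az":-10.2,"jaw":1},{"tx":0,"ty":0,"tz":0,"ax":0,"ay":0,"az":-10.2,"jaw":1},{"tx":0,"ty":0,"tz":0,"ax":0,"ay":0,"az":-10.2,"jaw":1},{"tx":0,"ty":0,"tz":0,"ax":0,"ay":0,"az":0,"jaw":1},{"tx":0,"ty":0,"tz":0,"ax":0,"ay":0,"az":0,"jaw":1}]'
python3 look.py w2.png
```

```text
t: 1.78
ee_pos: [557.8, 276.9, 222.8]
orientation: [2.527, 1.866, 0.001]
ft_force: [0.0, 0.3, -0.7]
width: 88.1
t: 2.78
ee_pos: [556.5, 278.2, 222.7]
orientation: [-1.23, -2.891, -0.0]
ft_force: [0.1, -1.1, 0.7]
width: 87.9
t 2.775 [556.5 278.2 222.7] F [ 0.1  -1.09  0.69] w 87.92869665053831
[[-0.693, 0.721, 0.0], [0.721, 0.693, 0.0], [0.0, 0.0, -1.0]]
cam [504. 227. 385.]
top 5930 (array([530.1, 251.5]), np.float64(55.5)) ((529.890380859375, 251.66111755371094), 56.27531433105469) plane [1.50000e-03 1.30000e-03 3.14306e+01]
foot 1806 (array([531.6, 251.2]), np.float64(67.4)) ((531.5941162109375, 250.8440399169922), 67.9705810546875) plane [7.0000e-04 1.1000e-03 6.4606e+00]
lug [557.  276.8  58.8] 60.50145446207252 ((557.474853515625, 277.6881103515625), (25.954965591430664, 13.231414794921875), 43.64307403564453)
```

View pics/w2.png

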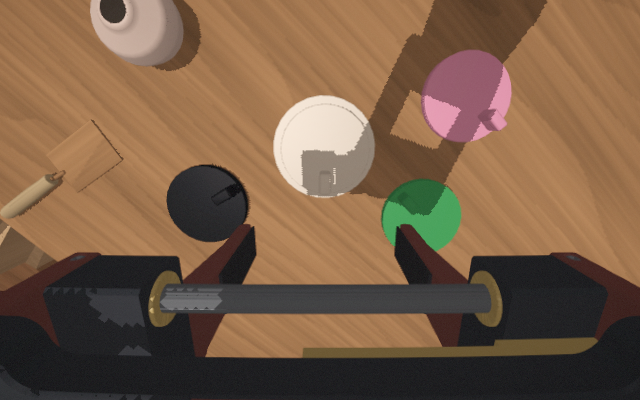

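The white lid at (324,145) is the target. It's the only one ringed by a saucer foot with its top at 31 mm, and its lug is at (326,180). The black (208,203), green (422,215) and pink (467,95) lids lie on the table at about 14 mm, so they're look-alikes. Lid and dish centres agree within about 2 mm, so I'm descending.

```bash
python3 -m inch '[{"tx":-0.08,"ty":0.03,"tz":4,"ax":0,"ay":0,"az":0,"jaw":0.5},{"tx":0,"ty":0,"tz":4,"ax":0,"ay":0,"az":0,"jaw":0.5},{"tx":0,"ty":0,"tz":4,"ax":0,"ay":0,"az":0,"jaw":0.5},{"tx":0,"ty":0,"tz":3.5,"ax":0,"ay":0,"az":0,"jaw":0.5},{"tx":0,"ty":0,"tz":0,"ax":0,"ay":0,"az":0,"jaw":0.5}]'
python3 look.py w3.png
```

```text
t: 3.45
ee_pos: [555.4, 276.9, 65.2]
orientation: [-1.226, -2.888, 0.006]
ft_force: [0.0, 0.3, 0.1]
width: 44.6
t 3.45 [555.4 276.9  65.2] F [0.03 0.29 0.08] w 44.64365276983704
[[-0.695, 0.719, -0.005], [0.719, 0.695, -0.002], [0.002, -0.005, -1.0]]
cam [504. 226. 228.]
top 17609 (array([529.9, 251.7]), np.float64(55.5)) ((529.7151489257812, 251.6537322998047), 55.75276565551758) plane [1.10000e-03 1.20000e-03 3.14747e+01]
foot 3477 (array([531.4, 251.3]), np.float64(67.6)) ((531.3985595703125, 251.4585418701172), 67.98078155517578) plane [0.0000e+00 2.0000e-04 6.5059e+00]
lug [556.1 276.2  58.6] 60.28033234124022 ((557.1488037109375, 277.16070556640625), (25.704566955566406, 13.438211441040039), 43.71078872680664)
```

View pics/w3.png

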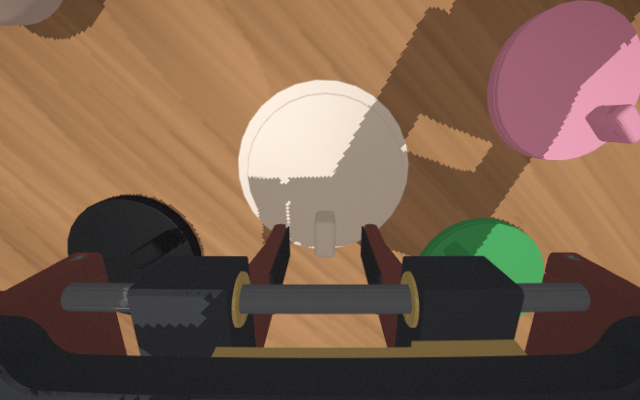

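The lug at (325,230) sits centred between the fingers. Now down and close.

```bash
python3 -m inch '[{"tx":0,"ty":0.1,"tz":1.5,"ax":0,"ay":0,"az":0,"jaw":0.5},{"tx":0,"ty":0,"tz":1.2,"ax":0,"ay":0,"az":0,"jaw":0.5},{"tx":0,"ty":0,"tz":0.2,"ax":0,"ay":0,"az":0,"jaw":0.5},{"tx":0,"ty":0,"tz":0,"ax":0,"ay":0,"az":0,"jaw":0.5}]';python3 -m inch '[{"tx":0,"ty":0,"tz":0,"ax":0,"ay":0,"az":0,"jaw":0},{"tx":0,"ty":0,"tz":0,"ax":0,"ay":0,"az":0,"jaw":0},{"tx":0,"ty":0,"tz":0,"ax":0,"ay":0,"az":0,"jaw":0},{"tx":0,"ty":0,"tz":0,"ax":0,"ay":0,"az":0,"jaw":0},{"tx":0,"ty":0,"tz":0,"ax":0,"ay":0,"az":0,"jaw":0}]'
```

```text
t: 4.0
ee_pos: [558.1, 278.5, 38.7]
orientation: [1.226, 2.893, -0.0]
ft_force: [-0.6, 0.5, 0.2]
width: 43.9
t: 4.62
ee_pos: [558.1, 278.6, 38.9]
orientation: [1.225, 2.893, 0.0]
ft_force: [-0.6, 0.3, 2.3]
width: 13.9
```

```bash
python3 -m inch '[{"tx":0,"ty":-0.022,"tz":-0.14,"ax":-1,"ay":0,"az":0,"jaw":0},{"tx":0,"ty":-0.022,"tz":-0.14,"ax":-1,"ay":0,"az":0,"jaw":0},{"tx":0,"ty":-0.022,"tz":-0.14,"ax":-1,"ay":0,"az":0,"jaw":0},{"tx":0,"ty":-0.022,"tz":-0.14,"ax":-1,"ay":0,"az":0,"jaw":0},{"tx":0,"ty":0,"tz":0,"ax":0,"ay":0,"az":0,"jaw":0},{"tx":0,"ty":0,"tz":0,"ax":0,"ay":0,"az":0,"jaw":0}]'; python3 look.py w4.png
```

```text
t: 5.38
ee_pos: [557.0, 277.5, 44.1]
orientation: [1.214, 2.867, 0.099]
ft_force: [0.4, -0.2, 1.3]
width: 13.8
t 5.375 [557.  277.5  44.1] F [ 0.35 -0.22  1.32] w 13.775399927311996
[[-0.696, 0.717, 0.049], [0.718, 0.694, 0.048], [0.0, 0.069, -0.998]]
cam [497. 219. 201.]
top 20065 (array([529.4, 250.5]), np.float64(55.2)) ((529.6022338867188, 250.75477600097656), 55.895530700683594) plane [ 0.0465  0.0443 34.0865]
foot 3820 (array([531.4, 251.2]), np.float64(67.8)) ((531.3206176757812, 251.05361938476562), 68.00498962402344) plane [-7.0000e-04 -9.0000e-04  6.4654e+00]
lug [549.6 269.5  59.6] 63.90370926977212 ((556.3603515625, 273.8141784667969), (25.912944793701172, 31.042766571044922), 35.10322189331055)
```

Tilted 3.7°, with the far-side top still at 31.3 mm, so that edge is resting. Continuing.

```bash
python3 -m inch '[{"tx":0,"ty":-0.022,"tz":-0.14,"ax":-1,"ay":0,"az":0,"jaw":0},{"tx":0,"ty":-0.022,"tz":-0.14,"ax":-1,"ay":0,"az":0,"jaw":0},{"tx":0,"ty":-0.022,"tz":-0.14,"ax":-1,"ay":0,"az":0,"jaw":0},{"tx":0,"ty":-0.022,"tz":-0.14,"ax":-1,"ay":0,"az":0,"jaw":0},{"tx":0,"ty":-0.022,"tz":-0.14,"ax":-1,"ay":0,"az":0,"jaw":0},{"tx":0,"ty":-0.022,"tz":-0.14,"ax":-1,"ay":0,"az":0,"jaw":0},{"tx":0,"ty":0,"tz":0,"ax":0,"ay":0,"az":0,"jaw":0},{"tx":0,"ty":0,"tz":0,"ax":0,"ay":0,"az":0,"jaw":0},{"tx":0,"ty":0,"tz":0,"ax":0,"ay":0,"az":0,"jaw":0}]'; python3 look.py w5.png
```

```text
t: 6.55
ee_pos: [555.5, 276.2, 52.3]
orientation: [1.195, 2.821, 0.246]
ft_force: [-0.8, -1.0, 0.9]
width: 13.6
t 6.55 [555.5 276.2  52.3] F [-0.81 -1.02  0.94] w 13.551166456533355
[[-0.696, 0.707, 0.124], [0.718, 0.685, 0.121], [0.0, 0.173, -0.985]]
cam [484. 206. 200.]
top 9454 (array([526.7, 248.8]), np.float64(52.5)) ((523.5995483398438, 244.545654296875), 55.003204345703125) plane [ 0.1173  0.1125 38.166 ]
foot 4356 (array([531.3, 251.2]), np.float64(67.7)) ((529.8128662109375, 249.74295043945312), 68.0200424194336) plane [-1.3000e-03 -1.6000e-03  6.4484e+00]
lug [546.4 266.2  57.5] 63.286334159231984 ((546.6000366210938, 266.52728271484375), (6.591247081756592, 31.38971710205078), 44.6684455871582)
```

View pics/w5.png

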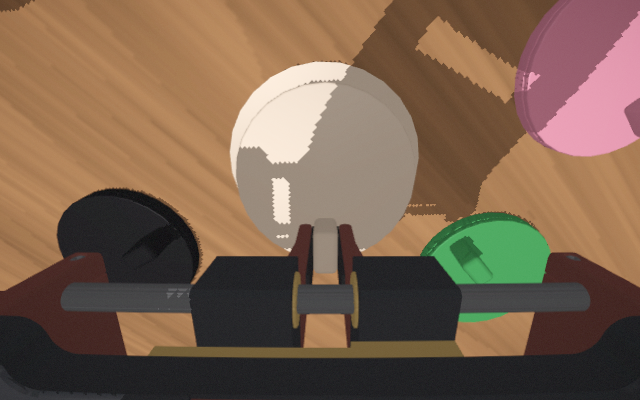

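Tilted 9.3°, with the far-side top at 31.0 mm and still resting, and the dish hasn't moved. Next: straight lift, then level in the air.

```bash
python3 -m inch '[{"tx":0,"ty":0.04,"tz":-0.23,"ax":0,"ay":0,"az":0,"jaw":0},{"tx":0,"ty":0.04,"tz":-0.23,"ax":0,"ay":0,"az":0,"jaw":0},{"tx":0,"ty":0.04,"tz":-0.23,"ax":0,"ay":0,"az":0,"jaw":0},{"tx":0,"ty":0,"tz":0,"ax":2,"ay":0,"az":0,"jaw":0},{"tx":0,"ty":0,"tz":0,"ax":2,"ay":0,"az":0,"jaw":0},{"tx":0,"ty":0,"tz":0,"ax":2,"ay":0,"az":0,"jaw":0},{"tx":0,"ty":0,"tz":0,"ax":2,"ay":0,"az":0,"jaw":0},{"tx":0,"ty":0,"tz":0,"ax":2,"ay":0,"az":0,"jaw":0},{"tx":-0.14,"ty":0.43,"tz":0,"ax":0,"ay":0,"az":0,"jaw":0},{"tx":0,"ty":0,"tz":0,"ax":0,"ay":0,"az":0,"jaw":0},{"tx":0,"ty":0,"tz":0,"ax":0,"ay":0,"az":0,"jaw":0},{"tx":0,"ty":0,"tz":0,"ax":0,"ay":0,"az":0,"jaw":0}]'; sed -i "s/('top',27,36)/('top',27,36),('topup',45,56)/" look.py; python3 look.py w6.png
```

```text
t: 8.1
ee_pos: [559.5, 278.0, 59.4]
orientation: [-1.226, -2.893, 0.0]
ft_force: [0.6, 0.1, -1.7]
width: 14.0
t 8.1 [559.5 278.   59.4] F [ 0.59  0.05 -1.73] w 14.025702752220884
[[-0.696, 0.718, -0.0], [0.718, 0.696, 0.0], [0.0, -0.0, -1.0]]
cam [507. 227. 222.]
topup 22559 (array([531.7, 250.6]), np.float64(55.5)) ((531.9417724609375, 250.6134796142578), 55.9654426574707) plane [1.40000e-03 9.00000e-04 5.20176e+01]
foot 1505 (array([531.3, 251.1]), np.float64(67.6)) ((516.6884765625, 238.61868286132812), 64.86347961425781) plane [2.2000e-03 1.2000e-03 6.6134e+00]
lug [526.4 245.6  52.1] 53.11057149324092 ((529.7579956054688, 248.80096435546875), (105.79192352294922, 111.02316284179688), 44.3554801940918)
```

View pics/w6.png

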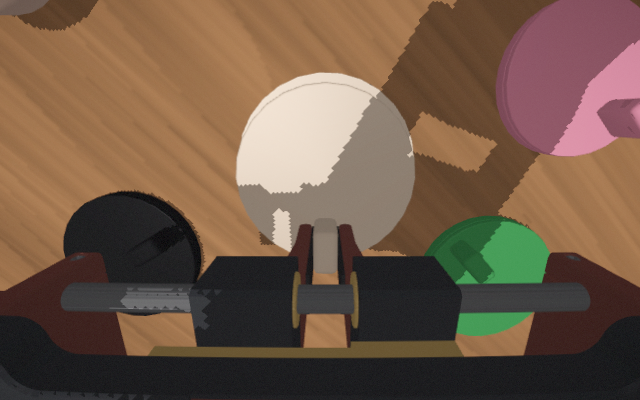

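The lid is level and 20.5 mm up, 0.7 mm off the dish centre, and fz is −1.7 N, the lid's weight. Lowering gently.

```bash
python3 -m inch '[{"tx":0,"ty":0,"tz":0.2,"ax":0,"ay":0,"az":0,"jaw":0},{"tx":0,"ty":0,"tz":0.3,"ax":0,"ay":0,"az":0,"jaw":0},{"tx":0,"ty":0,"tz":0.3,"ax":0,"ay":0,"az":0,"jaw":0},{"tx":0,"ty":0,"tz":0.3,"ax":0,"ay":0,"az":0,"jaw":0},{"tx":0,"ty":0,"tz":0.3,"ax":0,"ay":0,"az":0,"jaw":0},{"tx":0,"ty":0,"tz":0.2,"ax":0,"ay":0,"az":0,"jaw":0},{"tx":0,"ty":0,"tz":0.2,"ax":0,"ay":0,"az":0,"jaw":0},{"tx":0,"ty":0,"tz":0.1,"ax":0,"ay":0,"az":0,"jaw":0},{"tx":0,"ty":0,"tz":0.05,"ax":0,"ay":0,"az":0,"jaw":0},{"tx":0,"ty":0,"tz":0,"ax":0,"ay":0,"az":0,"jaw":0},{"tx":0,"ty":0,"tz":0,"ax":0,"ay":0,"az":0,"jaw":0}]'; python3 -m inch '[{"tx":0,"ty":0,"tz":0.05,"ax":0,"ay":0,"az":0,"jaw":0},{"tx":0,"ty":0,"tz":0,"ax":0,"ay":0,"az":0,"jaw":0},{"tx":0,"ty":0,"tz":0,"ax":0,"ay":0,"az":0,"jaw":0}]'; python3 look.py w7.png
```

```text
t: 9.52
ee_pos: [559.8, 278.2, 40.1]
orientation: [1.225, 2.893, 0.0]
ft_force: [-0.6, -0.8, -1.7]
width: 14.0
t: 9.9
ee_pos: [559.7, 278.2, 39.5]
orientation: [1.225, 2.893, 0.0]
ft_force: [-0.1, -0.3, -0.6]
width: 13.8
t 9.9 [559.7 278.2  39.5] F [-0.08 -0.33 -0.56] w 13.764048868894005
[[-0.696, 0.718, 0.0], [0.718, 0.696, -0.0], [-0.0, 0.0, -1.0]]
cam [507. 227. 202.]
top 22565 (array([531.9, 250.9]), np.float64(55.5)) ((532.07177734375, 250.6883544921875), 56.01251220703125) plane [1.40000e-03 8.00000e-04 3.20271e+01]
topup 375 (array([562. , 278.8]), np.float64(19.1)) ((551.751953125, 269.47271728515625), 15.684792518615723) plane [-2.71000e-02 -1.74000e-02  5.16894e+01]
foot 4006 (array([531.4, 251.2]), np.float64(67.8)) ((531.3353881835938, 251.15557861328125), 68.13824462890625) plane [ 1.0000e-04 -6.0000e-04  6.4668e+00]
lug [556.6 274.2  58.9] 62.14315156828788 ((560.0241088867188, 274.80810546875), (26.546987533569336, 30.819501876831055), 32.40911865234375)
```

```bash
python3 -m inch '[{"tx":0,"ty":0,"tz":0.03,"ax":0,"ay":0,"az":0,"jaw":0},{"tx":0,"ty":0,"tz":0.03,"ax":0,"ay":0,"az":0,"jaw":0},{"tx":0,"ty":0,"tz":0,"ax":0,"ay":0,"az":0,"jaw":0},{"tx":0,"ty":0,"tz":0,"ax":0,"ay":0,"az":0,"jaw":0}]'; python3 look.py w8.png|grep -E "^t|foot"
```

```text
t: 10.45
ee_pos: [559.7, 278.2, 38.9]
orientation: [1.226, 2.893, -0.0]
ft_force: [-0.9, 0.4, -0.3]
width: 13.9
t 10.45 [559.7 278.2  38.9] F [-0.9   0.36 -0.27] w 13.921552307881354
top 22565 (array([531.9, 250.8]), np.float64(55.5)) ((531.8004760742188, 250.83106994628906), 55.84804916381836) plane [1.10000e-03 6.00000e-04 3.14802e+01]
topup 398 (array([562.4, 279.5]), np.float64(19.6)) ((551.7679443359375, 269.4934997558594), 15.688294410705566) plane [-4.45000e-02 -3.30000e-02  5.24278e+01]
foot 4118 (array([531.3, 251.1]), np.float64(67.7)) ((531.4976806640625, 251.222900390625), 68.24107360839844) plane [ 2.000e-04 -6.000e-04  6.494e+00]
```

Seated: the top is at 31.48 mm, same as before the lift, and level, and the lid's weight has come off the wrist. Releasing, then retreating straight up.

```bash
python3 -m inch '[{"tx":0,"ty":0,"tz":0,"ax":0,"ay":0,"az":0,"jaw":0.45},{"tx":0,"ty":0,"tz":0,"ax":0,"ay":0,"az":0,"jaw":0.45},{"tx":0,"ty":0,"tz":0,"ax":0,"ay":0,"az":0,"jaw":0.45},{"tx":0,"ty":0,"tz":0,"ax":0,"ay":0,"az":0,"jaw":0.45},{"tx":0,"ty":0,"tz":-1,"ax":0,"ay":0,"az":0,"jaw":0.45},{"tx":0,"ty":0,"tz":-2,"ax":0,"ay":0,"az":0,"jaw":0.45},{"tx":0,"ty":0,"tz":-3,"ax":0,"ay":0,"az":0,"jaw":0.45},{"tx":0,"ty":0,"tz":-3,"ax":0,"ay":0,"az":0,"jaw":0.45},{"tx":0,"ty":0,"tz":-3,"ax":0,"ay":0,"az":0,"jaw":0.45},{"tx":0,"ty":0,"tz":0,"ax":0,"ay":0,"az":0,"jaw":0.45},{"tx":0,"ty":0,"tz":0,"ax":0,"ay":0,"az":0,"jaw":0.45}]'; python3 look.py w9.png; python3 - <<'E'
from h import *
im,d=viewer.get_image('top'); save('top2.png',im)
for th in ['jar','vase']:
    for m in masks_of('top',th)[:1]:
        P,_=pts('top',m['pixels'],d); print(th,m['location'],np.median(P,0).round())
E
```

```text
t: 11.88
ee_pos: [559.4, 278.1, 159.0]
orientation: [1.225, 2.893, 0.0]
ft_force: [0.2, 0.3, 0.5]
width: 39.6
t 11.875 [559.4 278.1 159. ] F [0.22 0.25 0.53] w 39.5794628505111
[[-0.696, 0.718, 0.0], [0.718, 0.696, 0.0], [-0.0, 0.0, -1.0]]
cam [507. 227. 322.]
top 8655 (array([532.1, 250.8]), np.float64(55.4)) ((532.2949829101562, 250.59117126464844), 55.93681335449219) plane [1.90000e-03 1.10000e-03 3.14346e+01]
topup 31 (array([556.8, 273.8]), np.float64(9.6)) ((551.5528564453125, 269.22308349609375), 6.494570732116699) plane [ 0.2954  0.1482 41.2875]
foot 2384 (array([531.5, 251.2]), np.float64(67.4)) ((531.7072143554688, 251.36660766601562), 68.02931213378906) plane [7.000e-04 3.000e-04 6.489e+00]
lug [558.6 275.9  58.7] 60.32058443013513 ((559.2096557617188, 276.5814514160156), (25.138334274291992, 12.88969612121582), 44.0793571472168)
jar [433.2, 215.9] [ 475. -211.   59.]
```

View pics/w9.png

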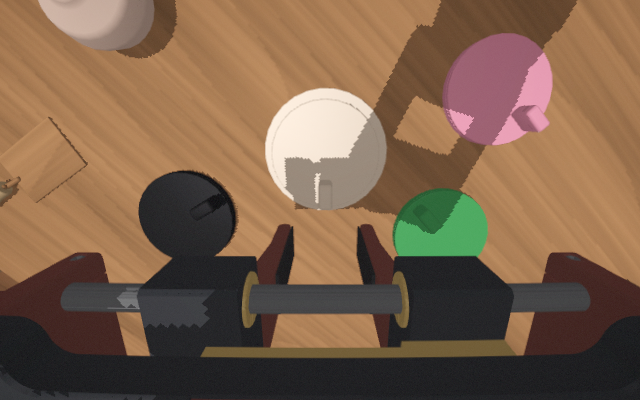

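The lid at (325,150) sits level and centred within 1 mm on the unmoved dish. The gripper is well clear, and nothing went near the jar or the vase.

```bash
python3 -c "
from workcell import ctrl; print(ctrl.close_job())"
```

```text
the job is handed in; nothing more can be done
None
```

The lid has not stuck: it came free, went back on the dish level and centred, and I handed the job in at about 12 s of the 38 s allowed.

- **Tip and lift:** I pinched the white lid by its lug and tipped that edge up about 9° while the far edge stayed on the rim. I then raised the lid clear and levelled it about 20 mm up. The wrist force read −1.7 N there, which is just the lid's weight.
- **Set back down:** The lid's top is at 31.4 mm, the same height as before, and level within about 0.1°. Its centre is within about 0.7 mm of the dish's; it started about 1.6 mm off.
- **Dish and neighbours:** The dish's foot measured the same place throughout, within measurement noise. The jar is unchanged within 1 mm. In the last top picture the network did not report the vase, so I have no final position for it, but the arm never went near it.
- **Forces:** All the wrist force readings I took were small, at most 2.4 N.
- **Refused moves:** My first two moves were refused because the rows lacked some keys. Nothing moved then.

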